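# Change the battery packs over between chargers and cordless tools

### The arm

A 6-joint arm with a two-finger parallel gripper is mounted at the origin on the work surface; the furniture and walls round the work are solid. World frame = base frame: x ahead of the robot, y to its left, z up, the work surface at z = 0. Lengths are in m, angles in rad, forces in N, time in s.
With the tool pointing down it reaches from about 0.2 to 0.875 m from the base axis. Payload 3.4 kg.
Tool frame: the origin (TCP) lies between the finger pads; the fingertips stand 25 mm ahead of it and the grasp point (between the pads) lies 6 mm ahead of it (r.nose_length is the z of the fingertips in the tool frame, in m); z points along the fingers, y is the line along which they close (so a half turn about z gives the same grasp; the last joint's range is limited). The gripper opens to 94 mm and grips with 3 to 60 N. Pads are 16 mm wide; open, the fingers measure 119 mm over their backs; the gripper's body (75 mm by 177 mm) begins 78 mm behind the grasp point.
Start: joints at [-1.432, 0.276, 1.505, -0, 1.361, -0.121], TCP at [0.148, -0.556, 0.23] pointing down, gripper open.
Joint ranges: [-2.89, 2.89], [-0.75, 2.08], [0.22, 2.7], [-1.18, 4.32], [0.11, 2.71], [-2.7, 2.7]. Speed limits (rad/s): [2.57, 2.57, 3.14, 3.14, 3.14, 3.14].

### API

Orientations are given as a unit quaternion [w, x, y, z].
In Python, from plant import r, gripper_to, inverse_kinematics, vision, models, telemetry gives the robot as it stands. Calls block until the motion is done:
- r.move_to(position, orientation): joint-space move of the TCP to a pose.
- r.move_l(position, rot=None, vel=0.15, guard=None): straight line of the TCP; rot=None keeps the orientation; vel is the mean speed in m/s. With guard (N) it stops when the force on the tool has changed by that much, and returns True; else False.
- r.movej(angles): joint-space move.
- gripper_to(opening, f_grip=None): finger opening in m; f_grip is the grip in N (None keeps the last); returns when the fingers have stopped.
- r.hold(seconds).
- inverse_kinematics(position, orientation): joint angles nearest the present ones, or None.
- vision.snapshot(name): name is "scene" or "side" or "wrist"; returns the picture (420x560x3 uint8, red, green, blue); there is no depth.
- vision.get_calibration(name): a dict with "fx", "fy", "cx", "cy" (pixels), "D" ([k1, k2, p1, p2, k3] as OpenCV has them; the pictures are not rectified), "position" and "orientation" of the camera in the world. Camera axes: x right, y down, z forward; pixel columns grow to the right and rows downward; lengths in m; the calibration is good to about 2 mm. A picture is of the moment at which its call begins: read the wrist's pose just before it. get_calibration takes no time and is no camera call; for the wrist camera it gives the pose at the moment of the call.
A pose or a line that the arm cannot do raises r.PlanningError and nothing moves.
- r.sign_off(): hands the job in; it is judged then, once.
Trained networks look in the newest picture that a camera, given by its name, has taken for a name from the list of things; names that differ only in an ending like _2 or _b are one class to them, and where a whole thing is asked for, a point or a joint stands for the part that bears it (a point fixed in the world has none). Each returns a list of dicts, best first, with "score" (0 to 1); they miss things now and then, are a little off and sometimes report something else, mostly with a low value. They report only what shows in the picture. A call takes as long as a camera call.
- models.boxes_of(thing, camera): "at" ([x, y, z] in m, in world coordinates, good to about 4 mm: the middle of the surface that is visible of it).
- models.regions_of(thing, camera): "pixels" (420x560 bool, what is visible of it).
- models.mark_of(thing, camera): "at" ([x, y, z] in m, in world coordinates, good to about 4 mm: a listed point, or the origin of a listed thing).
Readings, each from a call of its own:
- telemetry.current_t(): time.
- telemetry.current_joints(): joint angles.
- telemetry.current_dq(): joint speeds.
- telemetry.current_joint_efforts(): joint torques, N m.
- telemetry.current_ee_pos(): TCP position.
- telemetry.current_tool_rot(): TCP orientation.
- telemetry.current_wrist_force(): force on the tool from outside, world axes, zero at the start.
- telemetry.current_torque(): the same for the moment, N m.
- telemetry.current_opening(): finger opening in m.
- telemetry.current_finger_force(): force on a finger pad.
Only numpy, scipy, OpenCV 4.12 (cv2) and the standard library are available. Lean on these libraries where they do the work, as an engineer would, in place of code of your own. Each camera call takes 0.05 s, during which the arm holds its last target. There are 200 camera calls.

### The job

The packs in the cordless light and the cordless speaker are flat (red gauge) and those on the two chargers are full (green gauge): change them over, so that the light and the speaker each run on the full pack of their own size and the flat packs sit in the chargers of their own size, all pushed fully home and let go. Every pocket is taken, so set a pack down on the bare rubber mat (or another clear spot) as you need to; keep the packs upright and leave the loose steel tube standing where it is.

Things in the scene. Friction and masses are not known exactly. Their poses are not given: they have to be found in the camera images.
- orange_full: 18 V size battery pack, charcoal block with an orange collar, 50 mm (x) by 72 mm (y) by 60 mm high, about 0.45 kg; four-bar gauge on its top lit all green: charged. Origin: centre of its underside, z up through its top. The straight sides above the pocket rim may be gripped, best across its x width. It goes into its pocket either way round. At the start in the orange charger.
- orange_flat: 18 V size battery pack, charcoal block with an orange collar, 50 mm (x) by 72 mm (y) by 60 mm high, about 0.45 kg; four-bar gauge on its top shows one red bar, three dark: flat. Origin: centre of its underside, z up through its top. The straight sides above the pocket rim may be gripped, best across its x width. It goes into its pocket either way round. At the start in the yellow work light.
- blue_full: 12 V size battery pack, charcoal block with a blue collar, 40 mm (x) by 46 mm (y) by 60 mm high, about 0.25 kg; four-bar gauge on its top lit all green: charged. Origin: centre of its underside, z up through its top. The straight sides above the pocket rim may be gripped, best across its x width. It goes into its pocket either way round. At the start in the blue charger.
- blue_flat: 12 V size battery pack, charcoal block with a blue collar, 40 mm (x) by 46 mm (y) by 60 mm high, about 0.25 kg; four-bar gauge on its top shows one red bar, three dark: flat. Origin: centre of its underside, z up through its top. The straight sides above the pocket rim may be gripped, best across its x width. It goes into its pocket either way round. At the start in the teal speaker.
- charger_orange: black battery charger with an orange strip on the low shelf at its front (-x); for orange packs. Origin: centre of the underside, below the pocket's centre; z up. Pocket 56 x 78 mm (x, y) inside, 3 mm play all round; floor at z 14 mm, rim at 36; its top 10 mm flare out 7 mm all round as a lead-in; a pack stands 38 mm proud. Fixed. Outside 78 x 100 mm, the shelf 22 mm farther.
- charger_blue: smaller black battery charger with a blue strip on the low shelf at its front (-x); for blue packs. Origin: centre of the underside, below the pocket's centre; z up. Pocket 46 x 52 mm (x, y) inside, 3 mm play all round; floor at z 14 mm, rim at 36; its top 10 mm flare out 7 mm all round as a lead-in; a pack stands 38 mm proud. Fixed. Outside 68 x 74 mm, the shelf 22 mm farther.
- work_light: yellow cordless work light with black rubber corners and a leaning, pale LED lens on its front (-x), pack pocket on top; runs on an orange pack. Origin: centre of the underside, below the pocket's centre; z up. Pocket 56 x 78 mm (x, y) inside, 3 mm play all round; floor at z 42 mm, rim at 64; its top 10 mm flare out 7 mm all round as a lead-in; a pack stands 38 mm proud. Fixed. Outside 78 x 100 mm, the lens 28 mm farther, below the rim.
- speaker: teal cordless speaker with black rubber corners and a leaning black grille on its front (-x), pack pocket on top; runs on a blue pack. Origin: centre of the underside, below the pocket's centre; z up. Pocket 46 x 52 mm (x, y) inside, 3 mm play all round; floor at z 42 mm, rim at 64; its top 10 mm flare out 7 mm all round as a lead-in; a pack stands 38 mm proud. Fixed. Outside 68 x 74 mm, the grille 28 mm farther, below the rim.
- mat: bare grey rubber mat, 100 mm (x) by 110 mm (y), 3 mm thick, flat on the bench and fixed: a clear spot for setting a pack down for the moment. Origin: centre of its underside.
- tube: grey offcut of steel tube, 27 mm across and 90 mm tall, standing loose on its end on the bare bench; a bystander to be left standing. Origin: centre of its underside.

How it is judged:
At the end, for the whole second after the job is handed in: Full packs in the light and speaker, flat packs in the chargers, each in the pocket of its own size: within 9 mm of the pocket centre, underside within 4 mm of its floor, upright within 0.08 rad, square within 0.2 rad (either way round), at rest (horizontal distance between orange_full and work_light below 0.009 m and z of orange_full in the frame of work_light between 0.038 and 0.046 m and angle between each of orange_full, orange_flat, blue_full, blue_flat's own z axis and vertical below 0.08 rad and angle between the x axis of orange_full and the x axis of work_light, either way round below 0.2 rad and linear speed of each of orange_full, orange_flat, blue_full, blue_flat below 0.01 m/s and horizontal distance between orange_flat and charger_orange below 0.009 m and z of orange_flat in the frame of charger_orange between 0.01 and 0.018 m and angle between the x axis of orange_flat and the x axis of charger_orange, either way round below 0.2 rad and horizontal distance between blue_full and speaker below 0.009 m and z of blue_full in the frame of speaker between 0.038 and 0.046 m and angle between the x axis of blue_full and the x axis of speaker, either way round below 0.2 rad and horizontal distance between blue_flat and charger_blue below 0.009 m and z of blue_flat in the frame of charger_blue between 0.01 and 0.018 m and angle between the x axis of blue_flat and the x axis of charger_blue, either way round below 0.2 rad); the robot touches nothing.
It fails at once if a pack was tipped over (angle between any of orange_full, orange_flat, blue_full, blue_flat's own z axis and vertical above 0.6 rad).
It fails at once if the steel tube was moved or knocked over (distance of tube from where it was at the start of the episode above 0.02 m or angle between tube's own z axis and vertical above 0.3 rad).
It also fails if it takes over 112 s, if anything falls off the work surface, if the arm or the gripper's body presses on something with over 40 N, if the wrist force passes 120 N, or if a joint passes its speed limit or range.

## Working session

There is one attempt and no reset: what is moved stays moved. The work goes in short steps, each a Python script; the robot and the scene stay as the last script left them, time stands still between calls to the robot, and variables do not carry over. Pictures are saved under pics/ and viewed, at most 14 in all, crops included, and the job is handed in when it is done.

```bash
ls; mkdir -p pics; python3 - <<'E'
from plant import r, vision, models, telemetry
import cv2, numpy as np
N=["orange_full","orange_flat","blue_full","blue_flat","charger_orange","charger_blue","work_light","speaker","mat","tube"]
ims=[]
for c in ["scene","side"]:
    im=vision.snapshot(c); cv2.imwrite(f"pics/{c}0.png",im[:,:,::-1])
    k=vision.get_calibration(c); print(c,np.round(k["position"],3),np.round(k["orientation"],3),k["fx"])
    for n in N:
        for f in ("mark_of","boxes_of"):
            print(n,f,[(np.round(d["at"],3).tolist(),round(d["score"],2)) for d in getattr(models,f)(n,c)[:2]])
print(telemetry.current_t(), telemetry.current_tool_rot(), r.nose_length)
E
```

```text
pics
scene [0.072 0.528 0.68 ] [ 0.146 -0.364  0.852 -0.347] 387.1736937548216
orange_full mark_of [([0.397, 0.138, 0.016], 0.73)]
orange_full boxes_of [([0.388, 0.152, 0.071], 0.7)]
orange_flat mark_of [([0.583, 0.238, 0.038], 0.92)]
orange_flat boxes_of [([0.567, 0.246, 0.094], 0.91)]
blue_full mark_of [([0.52, -0.05, 0.012], 0.79)]
blue_full boxes_of [([0.508, -0.034, 0.061], 0.56)]
blue_flat mark_of [([0.544, 0.088, 0.044], 0.67)]
blue_flat boxes_of [([0.534, 0.098, 0.094], 0.6)]
charger_orange mark_of [([0.395, 0.144, -0.002], 0.85)]
charger_orange boxes_of [([0.358, 0.169, 0.022], 0.66)]
charger_blue mark_of [([0.517, -0.046, -0.0], 0.57)]
charger_blue boxes_of [([0.491, -0.032, 0.021], 0.85)]
work_light mark_of [([0.592, 0.243, -0.005], 0.9)]
work_light boxes_of [([0.549, 0.266, 0.042], 0.91)]
speaker mark_of [([0.543, 0.092, -0.004], 0.74)]
speaker boxes_of [([0.508, 0.116, 0.041], 0.93)]
mat mark_of [([0.418, 0.291, 0.001], 0.68)]
mat boxes_of [([0.417, 0.295, 0.006], 0.84)]
tube mark_of [([0.432, 0.034, -0.003], 0.85), ([0.588, 0.241, -0.006], 0.3)]
tube boxes_of [([0.424, 
[... 538 characters left out ...]
([0.561, 0.086, 0.088], 0.67)]
charger_orange mark_of [([0.395, 0.138, 0.001], 0.59)]
charger_orange boxes_of [([0.421, 0.097, 0.029], 0.59)]
charger_blue mark_of [([0.52, -0.052, -0.002], 0.71)]
charger_blue boxes_of [([0.548, -0.068, 0.022], 0.75)]
work_light mark_of [([0.586, 0.245, -0.002], 0.92)]
work_light boxes_of [([0.624, 0.21, 0.035], 0.55)]
speaker mark_of [([0.546, 0.092, -0.001], 0.88)]
speaker boxes_of [([0.578, 0.069, 0.04], 0.97)]
mat mark_of [([0.417, 0.283, -0.002], 0.56)]
mat boxes_of [([0.419, 0.27, 0.002], 0.56)]
tube mark_of [([0.428, 0.04, -0.0], 0.61)]
tube boxes_of [([0.438, 0.034, 0.061], 0.94)]
2.1 [4.35992213e-05 9.91575641e-01 1.29528942e-01 7.13013452e-06] 0.025
```

View pics/scene0.png

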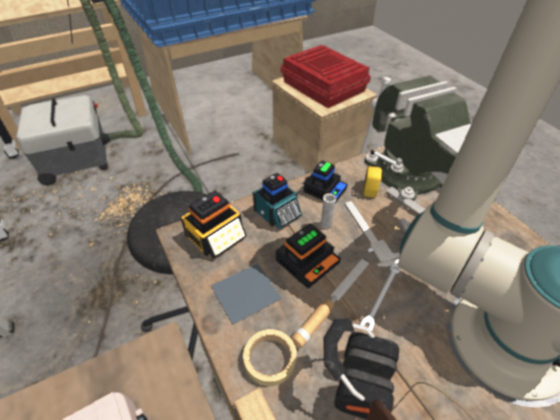

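View pics/side0.png

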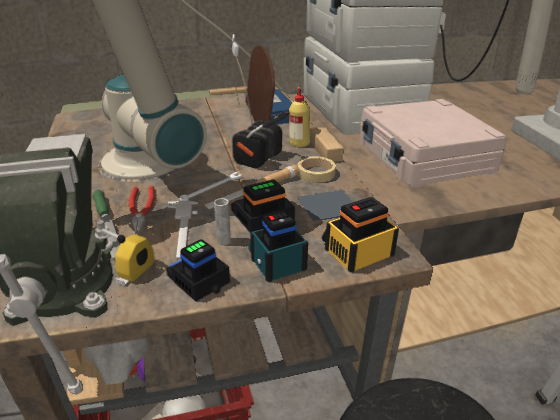

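```bash
cat > h.py <<'E'
from plant import r, gripper_to, inverse_kinematics, vision, models, telemetry
import cv2, numpy as np
from scipy.spatial.transform import Rotation as R
def quat(yaw):
    # tool down; closing line (tool y) at world angle yaw (mod pi)
    c,s=np.cos(yaw),np.sin(yaw)
    M=np.column_stack([[s*1.0,-c,0],[c,s,0],[0,0,-1]])
    if np.linalg.det(M)<0: M[:,0]*=-1
    q=R.from_matrix(M).as_quat(); return [q[3],q[0],q[1],q[2]]
def cal(c):
    k=vision.get_calibration(c); o=k["orientation"]
    K=np.array([[k["fx"],0,k["cx"]],[0,k["fy"],k["cy"]],[0,0,1.]])
    return dict(K=K,D=np.array(k["D"],float),p=np.array(k["position"]),M=R.from_quat([o[1],o[2],o[3],o[0]]).as_matrix())
def pix2z(k,uv,z):
    n=cv2.undistortPoints(np.array(uv,float).reshape(-1,1,2),k["K"],k["D"])[:,0]
    d=np.c_[n,np.ones(len(n))]@k["M"].T
    return (k["p"]+d*((z-k["p"][2])/d[:,2])[:,None])[:,:2]
def proj(k,P):
    Q=(np.array(P,float)-k["p"])@k["M"]
    return cv2.projectPoints(Q,np.zeros(3),np.zeros(3),k["K"],k["D"])[0][:,0]
E
python3 - <<'E'
from h import *
import pickle
r.move_l([0.148,-0.5,0.42],vel=0.3)
for yaw in (np.pi/2,-np.pi/2,0,np.pi):
    j=inverse_kinematics([0.44,0.1,0.43],quat(yaw)); print(yaw, None if j is None else np.round(j,2))
r.move_to([0.44,0.1,0.43],quat(np.pi/2))
k=cal("wrist"); im=vision.snapshot("wrist"); cv2.imwrite("pics/w0.png",im[:,:,::-1]); pickle.dump(k,open("w0.pkl","wb"))
print(k["p"],k["M"][:,2],telemetry.current_t())
reg={}
for n in ["orange_full","orange_flat","blue_full","blue_flat","charger_orange","charger_blue","work_light","speaker","mat","tube"]:
    a=models.mark_of(n,"wrist")[:1]
    print(n,[(np.round(d["at"],3).tolist(),round(d["score"],2)) for d in a])
E
```

```text
1.5707963267948966 [ 0.07  0.03  1.33 -0.    1.78 -1.5 ]
-1.5707963267948966 [ 0.07  0.03  1.33 -0.    1.78  1.64]
0 [ 0.07  0.03  1.33 -0.    1.78  0.07]
3.141592653589793 None
[0.36286179 0.09989889 0.58448334] [ 0.26390988 -0.00177156 -0.96454572] 5.3333
orange_full [([0.403, 0.14, 0.01], 0.72)]
orange_flat [([0.589, 0.243, 0.043], 0.93)]
blue_full [([0.518, -0.051, 0.011], 0.94)]
blue_flat [([0.544, 0.09, 0.042], 0.82)]
charger_orange []
charger_blue [([0.519, -0.054, -0.001], 0.63)]
work_light [([0.588, 0.237, 0.002], 0.81)]
speaker [([0.542, 0.091, 0.001], 0.8)]
mat [([0.419, 0.287, 0.003], 0.96)]
tube [([0.43, 0.035, 0.006], 0.58)]
```

View pics/w0.png

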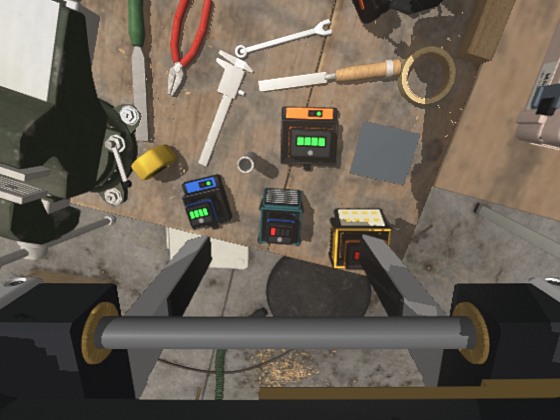

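```bash
cat >> h.py <<'E'
from scipy.optimize import minimize
DIM={"orange":(.050,.072),"blue":(.040,.046)}
FL={"orange_full":.014,"blue_full":.014,"orange_flat":.042,"blue_flat":.042}
def box(x,y,yaw,w,l,z0,z1):
    c,s=np.cos(yaw),np.sin(yaw)
    return np.array([[x+c*a*w/2-s*b*l/2,y+s*a*w/2+c*b*l/2,z] for a in(-1,1) for b in(-1,1) for z in(z0,z1)])
def fit(k,mask,x0,w,l,z0,z1):
    m=mask.astype(np.float32); S=4
    def cost(v):
        h=cv2.convexHull(proj(k,box(v[0],v[1],v[2]/3,w,l,z0,z1)).astype(np.float32))[:,0]
        im=np.zeros(m.shape,np.uint8)
        big=np.zeros((m.shape[0]*S,m.shape[1]*S),np.uint8)
        cv2.fillConvexPoly(big,np.round(h*S+S/2).astype(np.int32),255)
        a=cv2.resize(big,(m.shape[1],m.shape[0]),interpolation=cv2.INTER_AREA)/255.
        return 1-np.minimum(a,m).sum()/np.maximum(a,m).sum()
    best=None
    for y in (-.25,0,.25):
        s=np.array([x0[0],x0[1],3*y])
        q=minimize(cost,s,method="Nelder-Mead",options=dict(initial_simplex=s+np.array([[0,0,0],[.01,0,0],[0,.01,0],[0,0,.6]]),xatol=1e-4,fatol=1e-4))
        if best is None or q.fun<best.fun: best=q
    return [best.x[0],best.x[1],best.x[2]/3],1-best.fun
E
cat > look.py <<'E'
from h import *
import json
P={"blue_full":(.519,-.051),"blue_flat":(.544,.091),"orange_flat":(.588,.241),"orange_full":(.397,.139)}
BN={"blue_full":"charger_blue","blue_flat":"speaker","orange_flat":"work_light","orange_full":"charger_orange"}
out={};tiles=[]
for n,p in P.items():
    r.move_to([p[0],p[1],.33],quat(np.pi/2))
    k=cal("wrist"); im=vision.snapshot("wrist").copy()
    w,l=DIM[n.split("_")[0]]; z=FL[n]
    a=[d for d in models.regions_of(n,"wrist")]; mk=models.mark_of(n,"wrist"); bk=models.mark_of(BN[n],"wrist")
    print(n,[(np.round(d["at"],4).tolist(),round(d["score"],2)) for d in mk[:1]+bk[:1]])
    ex=None
    for d in a[:2]:
        v,iou=fit(k,d["pixels"],p,w,l,z+.022,z+.060)
        print("  fit",np.round(v,4),round(iou,3),round(d["score"],2),d["pixels"].sum())
        if ex is None or iou>ex[1]: ex=(v,iou)
    if ex:
        out[n]=ex[0]
        bw,bl=(.078,.100) if "orange" in n else (.068,.074)
        for (W,L,zz,c) in ((w,l,z+.06,(255,0,255)),(bw,bl,z+.022,(0,255,255))):
            q=proj(k,box(*ex[0],W,L,zz,zz))[[0,2,6,4]]
            cv2.polylines(im,[np.round(q*8).astype(int).reshape(-1,1,2)],True,c,1,cv2.LINE_AA,3)
    tiles.append(im[20:320,80:480])
json.dump(out,open("fit.json","w"))
cv2.imwrite("pics/t0.png",np.vstack([np.hstack(tiles[:2]),np.hstack(tiles[2:])])[:,:,::-1])
print(telemetry.current_t())
E
python3 look.py
```

```text
blue_full [([0.5161, -0.0516, 0.0126], 0.76), ([0.5204, -0.0513, 0.0023], 0.8)]
  fit [ 0.5169 -0.0521  0.2572] 0.959 0.9 1100
blue_flat [([0.5437, 0.0903, 0.0407], 0.6), ([0.543, 0.0909, 0.0016], 0.62)]
  fit [ 0.5415  0.0893 -0.0864] 0.937 0.87 1293
orange_flat [([0.5917, 0.2451, 0.0425], 0.57), ([0.5888, 0.2411, 0.0045], 0.86)]
  fit [0.586  0.2394 0.0241] 0.95 0.76 2273
orange_full [([0.4037, 0.139, 0.0134], 0.68)]
9.625
```

View pics/t0.png

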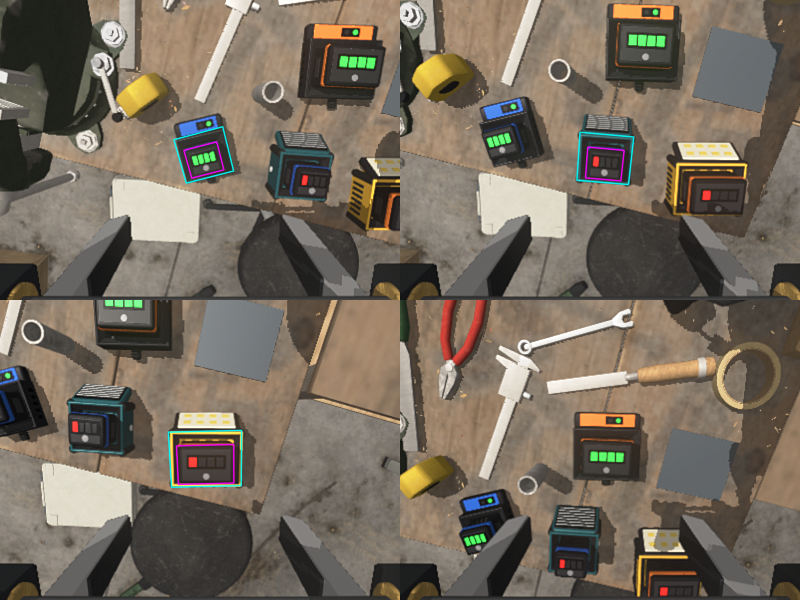

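```bash
cat > m.py <<'E'
from h import *
import json
HI=.215; OFF=.052
def pick(p,floor,kind):
    x,y,yaw=p; op=DIM[kind][0]+.026
    r.move_to([x,y,floor+.125],quat(yaw)); gripper_to(op)
    r.move_l([x,y,floor+OFF],vel=.12,guard=15)
    print("pick z err",telemetry.current_ee_pos()[2]-floor-OFF)
    gripper_to(DIM[kind][0]-.01,f_grip=30)
    print("opening",telemetry.current_opening(),"F",telemetry.current_finger_force())
    r.move_l([x,y,HI],vel=.2)
    print("opening lifted",telemetry.current_opening())
def place(p,floor,kind,rim=.022):
    x,y,yaw=p
    r.move_l([x,y,HI],rot=quat(yaw),vel=.35)
    r.move_l([x,y,floor+OFF+rim+.008],vel=.2)
    g=r.move_l([x,y,floor+OFF-.001],vel=.05,guard=12)
    e=telemetry.current_ee_pos(); print("place guard",g,"z err",e[2]-floor-OFF,"F",np.round(telemetry.current_wrist_force(),1))
    return e[2]-floor-OFF
def release(kind):
    e=telemetry.current_ee_pos()
    gripper_to(DIM[kind][0]+.022)
    r.move_l([e[0],e[1],max(e[2]+.06,HI-.03)],vel=.25)
    print("t",telemetry.current_t())
E
python3 - <<'E'
from m import *
o=json.load(open("fit.json")); n="orange_full"
for dz,dx in ((.30,.02),(.36,.03)):
    r.move_l([.40+dx-.03,.139,dz],vel=.2); k=cal("wrist"); vision.snapshot("wrist")
    for d in models.regions_of(n,"wrist")[:1]:
        v,iou=fit(k,d["pixels"],(.397,.139),.05,.072,.036,.074); print(np.round(v,4),iou)
        if iou>.9: o[n]=v
    print([(np.round(d["at"],4),d["score"]) for d in models.mark_of(n,"wrist")[:1]])
json.dump(o,open("fit.json","w"))
k0=o.get(n)
if k0 and o[n]:
    mat=[.418,.287,0.0]
    pick(k0,.014,"orange"); z=place(mat,.003,"orange",rim=.01)
    if abs(z)<.006: release("orange")
E
```

```text
[ 0.3941  0.1409 -0.0391] 0.9529916003259575
[(array([0.4039, 0.1351, 0.0129]), 0.74)]
[ 0.3947  0.1405 -0.0332] 0.9560748799222294
[(array([0.4031, 0.1364, 0.0111]), 0.85)]
pick z err 0.000316926961864715
opening 0.05007291541495382 F 29.98518615961075
opening lifted 0.05007996162473491
place guard True z err 0.00013766536791871148 F [0.  0.1 3.6]
t 17.8583
```

```bash
python3 - <<'E'
from m import *
o=json.load(open("fit.json"))
pick(o["orange_flat"],.042,"orange"); z=place([.395,.140,o["orange_full"][2]],.014,"orange")
if abs(z)<.004:
    release("orange")
E
```

```text
pick z err 0.0005417596927682761
opening 0.04969423512198577 F 29.821655452251434
opening lifted 0.04996226651693083
place guard True z err 0.0003222016455388596 F [-0.3 -0.1  3.5]
t 24.2083
```

```bash
python3 - <<'E'
from m import *
o=json.load(open("fit.json"))
pick([.418,.287,0],.003,"orange"); z=place(o["orange_flat"],.042,"orange")
if abs(z)<.004:
    release("orange")
    pick(o["blue_full"],.014,"blue"); z=place([.418,.287,0],.003,"blue",rim=.01)
    if abs(z)<.006:
        release("blue")
E
```

```text
pick z err 0.000450953187774987
opening 0.049579083983738226 F 29.99393194913864
opening lifted 0.049642897648785246
place guard True z err 0.0002468262406125771 F [-0.8 -0.1  4.4]
t 30.35
pick z err 0.00041601519370642465
opening 0.03940363933690522 F 29.973278045654297
opening lifted 0.03983135931541163
place guard True z err 0.00021202629077909235 F [0.5 0.1 3.5]
t 37.6833
```

```bash
python3 - <<'E'
from m import *
o=json.load(open("fit.json"))
pick(o["blue_flat"],.042,"blue"); z=place(o["blue_full"],.014,"blue")
if abs(z)<.004:
    release("blue")
    pick([.418,.287,0],.003,"blue"); z=place(o["blue_flat"],.042,"blue")
    if abs(z)<.004:
        release("blue")
        r.move_to([.42,.1,.42],quat(np.pi/2))
        k=cal("wrist"); im=vision.snapshot("wrist"); cv2.imwrite("pics/end.png",im[:,:,::-1])
        for n,f in (("orange_full",.042),("blue_full",.042),("orange_flat",.014),("blue_flat",.014)):
            print(n,[np.round(d["at"],4) for d in models.mark_of(n,"wrist")[:1]])
            for d in models.regions_of(n,"wrist")[:1]:
                v=models.mark_of(n,"wrist")
                if v: print(fit(k,d["pixels"],v[0]["at"],*DIM[n.split("_")[0]],f+.022,f+.06))
        s=vision.snapshot("side"); cv2.imwrite("pics/endside.png",cv2.resize(s[150:330,140:420],None,fx=2.5,fy=2.5)[:,:,::-1])
print(o)
E
```

```text
pick z err 0.0004500721182065931
opening 0.03972827055696379 F 29.999957978725433
opening lifted 0.039550669799566535
place guard True z err 0.0003731633695673378 F [-0.5  0.4  3.9]
t 44.125
pick z err 0.0004132327120397114
opening 0.03972952013976846 F 29.994138479232788
opening lifted 0.039473191777916146
place guard True z err 0.00022275393255680176 F [-0.5 -0.4  4.3]
t 51.0917
orange_full [array([0.5899, 0.2372, 0.0403])]
([np.float64(0.5779730560558903), np.float64(0.24191244341262425), np.float64(-0.07138127842654447)], np.float64(0.30923461855551504))
blue_full [array([ 5.203e-01, -4.930e-02,  2.000e-04])]
([np.float64(0.5203), np.float64(-0.0493), np.float64(-0.25)], np.float64(0.0))
orange_flat [array([0.3986, 0.1419, 0.016 ])]
([np.float64(0.3933258558440431), np.float64(0.1391146112911933), np.float64(-0.048512922733864684)], np.float64(0.9589579297132901))
blue_flat [array([ 0.5185, -0.0503,  0.0143])]
([np.float64(0.5142206642551661), np.float64(-0.048983225774174174), np.float64(0.2425698534512956)], np.float64(0.9334989363529458))
{'blue_full': [0.5169318081563958, -0.05207846238077159, 0.25724681193171955], 'blue_flat': [0.541549476594422, 0.08928926783425843, -0.08640364930593857], 'orange_flat': [0.5859601262532189, 0.23939602863173198, 0.024096798471741288], 'orange_full': [0.39465337987660337, 0.14054358395606675, -0.03321282114736658]}
```

View pics/endside.png

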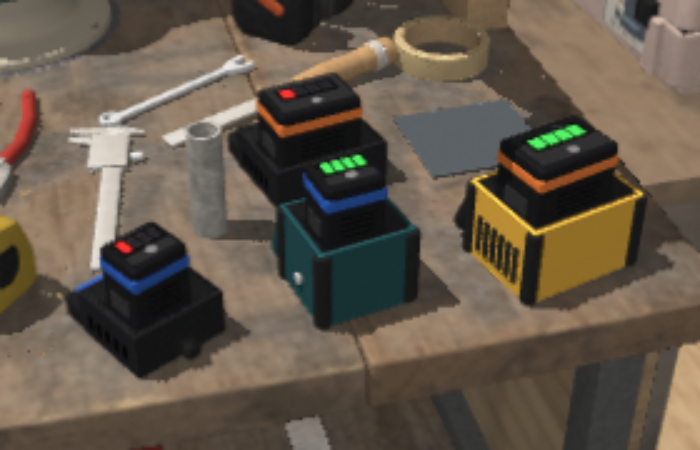

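View pics/end.png

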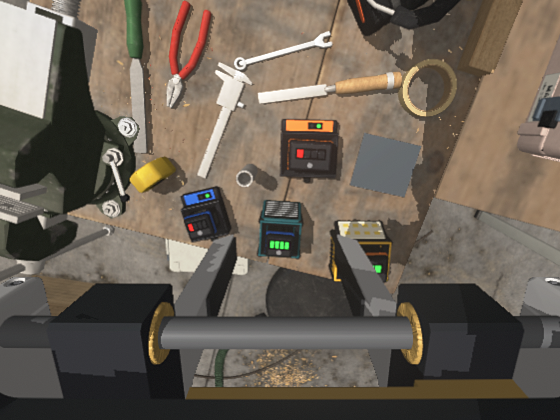

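The pictures show all four packs seated: green gauges in the light (375,265) and the speaker (280,245), red gauges in the two chargers, and the tube standing at (246,178). Each placement stopped within 0.4 mm of its pocket floor.

```bash
python3 -c "
from plant import r
print(r.sign_off())"
```

```text
the job is handed in; nothing more can be done
None
```

The job is handed in at about 52 s: the full packs are in the light and speaker, the flat ones are in their chargers, all seated within 0.4 mm of the pocket floors and released, and the tube is still standing; no verdict was returned.

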